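# Turn a clamping pad over in the turnover chute

## Task

One of the two round clamping pads on the bench lies the wrong way up, with its cork face on top. Turn it over with the wire turnover chute: set it on the scoop at the chute's high end and let go, so that it slides down through the twisted track and comes to rest flat in the catch tray with its dark wood face on top. Leave the other pad, the sanding block and the glue bottle where they are.

Things in the scene. Friction and masses are not known exactly. Their poses are not given: they have to be found in the camera images.
- pad_wrong: round clamping pad lying cork face up at the start, the one to turn over; 48 mm in diameter, 9 mm thick: 6 mm of dark brown wood under 3 mm of light speckled cork; about 22 g. Origin: centre of the wood face (its underside at the start). z points from the wood face to the cork face: up at the start, down when the job is done
- pad_wrong_middle (a point): centre of that pad, half way through its thickness (4.5 mm above the bench at the start)
- pad_right: a like pad, 48 mm in diameter and 9 mm thick, that already lies with its dark wood face up; the two pads may stand in each other's place. Origin: centre of its underside
- chute: turnover chute, fixed: plywood base 130 x 364 mm, 12 mm thick, a sloping track of eight bright steel rods in dark wire frames, a sheet-metal scoop at the high end, a catch tray with a blue floor at the low end. The track turns half over on its way down: a pad leaves with its other face up. Origin: under the base; x across the track, pads travel to -y, z up; yaw is about pi, so that is to the left
- scoop (a point): point on the scoop's upper face, on its centre line, where a pad is set; 259 mm above the bench. The sheet is 92 mm wide, slopes down to the chute's -y at 47 degrees and runs 52 mm up the slope from here; side lips 9 to 12 mm high. A pad let go here, level or tilted, within 10 mm, slides through in about 1 s. A level pad centred over this point touches with its uphill edge at 26 mm above it
- track_middle (a point): centre of the track half way along the twist, where the pad passes on its edge; the pad does this by itself. From 69 mm down the slope from the scoop point the rods take over from the sheet; cover rods reach over the sheet's last 30 mm
- tray_floor (a point): centre of the catch tray's floor, 14 mm above the bench; the tray is 86 mm wide across the track (along the chute's x) and 102 mm long (along its y) inside, its walls rise 24 mm over the floor
- sanding_block: cork sanding block with paper, 60 by 106 by 33 mm, beyond the pads; to be left alone. Origin: centre of its underside
- glue_bottle: yellow glue bottle with a red tip, 58 mm in diameter, 166 mm tall, to the left, near the chute's low end; to be left alone. Origin: centre of its underside

How it is judged:
By the outcome, as a careful person would: the job done as asked, in the order asked, and still so for the second after the job is handed in, with the robot touching nothing.
It also fails if it takes over 42 s, if anything falls off the work surface, if the arm or the gripper's body presses on something with over 40 N, if the wrist force passes 120 N, or if a joint passes its speed limit or range.

## Robot

A 7-joint arm with a two-finger parallel gripper is mounted at the origin on a cart in front of the work surface, level with it; the furniture and walls round the work are solid. World frame = base frame: x ahead of the robot, y to its left, z up, the work surface at z = 0. Lengths are in m, angles in degrees, forces in N, time in s.
With the tool pointing down it reaches from about 0.35 to 0.9 m from the base axis. Payload 8.1 kg.
Tool frame: the origin (TCP) lies on the mounting face of the last link; the fingertips stand 178 mm ahead of it and the grasp point (between the pads) lies 159 mm ahead of it; x points along the fingers, y is the direction in which the jaws open and shut, and the axes are right-handed (so a half turn about x gives the same grasp; the last joint's range is limited). The gripper opens to 92 mm and grips with 3 to 60 N. Pads are 19 mm wide; open, the fingers measure 130 mm over their backs; the gripper's body (75 mm by 190 mm) begins 47 mm behind the grasp point.
Start: joints at [-75.436, 24.895, 1.432, 90.138, -0.665, 64.973, -4.303], TCP at [0.218, 0.586, 0.405] pointing down, gripper open.
Joint ranges: [-149.89, 149.89], [-25.12, 119.58], [-72.63, 75.52], [4.76, 147.25], [-75.54, 255.54], [6.69, 114.76], [-157.13, 157.13]. Speed limits (degrees/s): [127.2, 127.2, 172.46, 172.46, 180, 180, 180].

## Interface

Orientations are given as a 3x3 rotation matrix whose columns are the frame's x, y, z axes.
In Python, from workcell import env gives the robot as it stands.
- The arm moves only by the tool move_arm, never from a script. Its argument "series" is one flat list of numbers, 6 for each row, row after row: the shift along the tool's x, y, z in units of 0.4 m (1.0 is 0.4 m), then the turn, a rotation vector about the tool's x, y, z in units of 0.15 rad (1.0 is 0.15 rad). A call has 1 to 20 rows; each row shifts and turns the commanded pose from where the row before left it, along the tool's axes as they then stand; what a row does not reach is not made up. A row lasts 1/10 s, in which the tool goes at most 50 mm and 8.59 degrees, less where a joint would pass 70% of its speed; a pose out of reach is approached as far as the arm can. A call with a number of a shift or a turn outside -1 to 1 is refused whole. A call with a gripper value outside its range is refused whole. "jaw" is the opening, from -1 (shut) to 1 (fully open), so that 0 is half open, set as the call begins (left out, the last holds). The fingers move at their own pace and stop on an object; "newtons" is the grip in N (left out, the last holds). Time passes only in rows, so rows that do not move let the fingers close. It gives the time, the measured TCP pose, the force and the opening at its end, in the units of the state.
- env.state(): the state, without advancing time (a new reading comes with each control period).
- env.camera(name): name is "scene" or "top"; returns (picture, depth): 400x640x3 uint8, red, green, blue; 400x640 float32, m along the optical axis (not along the pixel's ray), 0 where there is no reading.
- env.camera_model(name): a dict with "fx", "fy", "cx", "cy" (pixels), "k1" (the pictures are not rectified: a ray, as slopes to the right and down, at radius r is drawn at 1 + k1 r^2 times it, then the intrinsics apply), "R" (3x3) and "t" (3): a world point X has camera coordinates R X + t. Camera axes: x right, y down, z forward; pixel columns grow to the right and rows downward; lengths in m; the calibration is good to about 2 mm. A picture is of the moment at which its call begins. camera_model takes no time and is no camera call.
- env.job_done(): hands the job in, once; it reports no verdict.
The state is a dict: "t": time; "joints": joint angles; "qvel": joint speeds; "tau": joint torques, N m; "ee_pos": TCP position; "tool_rot": TCP orientation; "contact_force": force on the tool from outside, world axes, zero at the start; "ft_torque": the same for the moment, N m; "grip_width": opening from 0.0 (shut) to 1.0 (fully open).
Only numpy, scipy, OpenCV 4.12 (cv2) and the standard library are available. Lean on these libraries where they do the work, as an engineer would, in place of code of your own. Each camera call takes 0.05 s, during which the arm holds its last target.

## Working session

There is one attempt and no reset: what is moved stays moved. The work goes in short steps, Python scripts to look and compute and a tool call to move; the robot and the scene stay as the last step left them, time stands still between calls to the robot, and variables do not carry over. Pictures are saved under pics/ and viewed, and the job is handed in when it is done.

Besides the shell and the picture viewer there is one more tool, called after "Request:" in YAML: its name, and indented under it one key for each argument. move_arm: Moves the arm, as the interface text tells. Its arguments: {"type":"object","properties":{"series":{"type":"array"},"jaw":{"type":"number"},"newtons":{"type":"number"}},"required":["series"]}

```bash
ls; mkdir -p pics
python3 - <<'E'
from workcell import env
import cv2, numpy as np
for n in("scene","top"):
    p,d=env.camera(n); np.savez(f"pics/{n}0.npz",p=p,d=d)
    cv2.imwrite(f"pics/{n}0.png",p[:,:,::-1]); m=env.camera_model(n); print(n,m, (d>0).mean())
s=env.state(); print(s)
E
```

```text
pics
scene {'fx': 385.05788417960713, 'fy': 385.05788417960713, 'cx': 317.58158848488245, 'cy': 195.72117489033073, 'k1': 0.022297858637912345, 'R': array([[ 0.73632345, -0.67652703, -0.01178765],
       [-0.53890363, -0.5758233 , -0.61482551],
       [ 0.40915847,  0.45906285, -0.78857508]]), 't': array([-0.3562583 ,  0.37873671,  0.97753492])} 0.9960390625
top {'fx': 515.8704465225408, 'fy': 515.8704465225408, 'cx': 315.12279552682156, 'cy': 203.4595625953875, 'k1': -0.08701148555417523, 'R': array([[-0.02310669, -0.99970897,  0.0069323 ],
       [-0.99375322,  0.02221065, -0.1093674 ],
       [ 0.1091816 , -0.00941611, -0.99397722]]), 't': array([0.01812759, 0.51714485, 1.68104447])} 0.99580859375
{'t': 0.1, 'joints': array([-75.43556444,  24.93314416,   1.43115234,  90.18110561,
        -0.66505899,  64.97434182,  -4.30378594]), 'qvel': array([-0.05428186, -0.13392697, -0.02741093, -0.15859084, -0.037975  ,
        0.18580949,  0.03884467]), 'tau': array([ 2.19178080e-03, -6.69125390e+01,  9.87299345e-01, -3.15141141e+01,
       -6.06086687e-02,  3.73324379e-02,  3.50791959e-05]), 'ee_pos': array([0.21825785, 0.58544773, 0.40403469]), 'tool_rot': array([[-3.72112767e-04,  3.49360642e-01,  9.36988262e-01],
       [-1.35078832e-03,  9.36987297e-01, -3.49360818e-01],
       [-9.99999018e-01, -1.39567442e-03,  1.23247340e-04]]), 'contact_force': array([ 0.06409321, -0.25417721, -0.32589153]), 'ft_torque': array([0.03325197, 0.01098376, 0.0513786 ]), 'grip_width': 1.0010449477475107}
```

View pics/scene0.png

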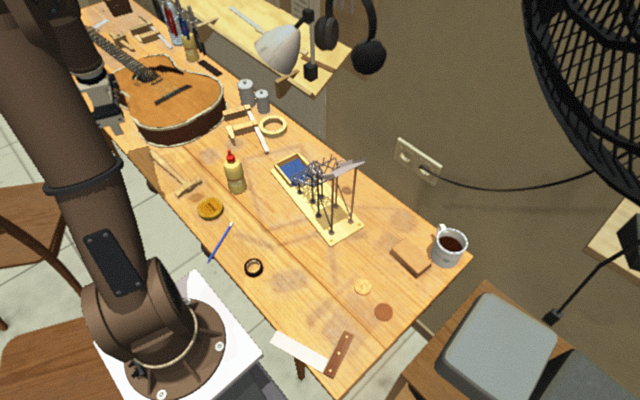

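View pics/top0.png

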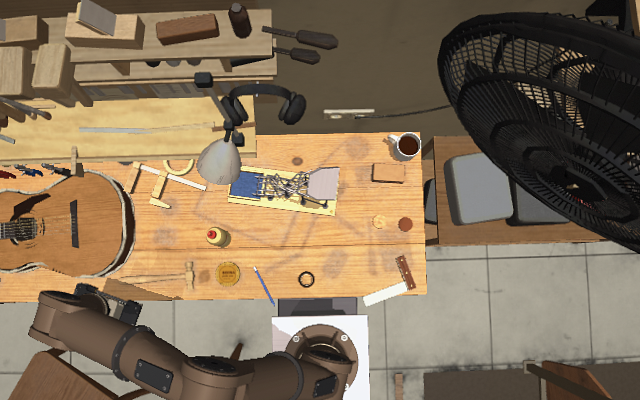

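The scene view shows the cork pad at (363,286) and the dark pad at (383,312). In the top view they are at (379,222) and (405,224). The scoop is near (324,183) in top and (347,168) in scene, and the blue tray is near (243,184) in top.

```bash
cat > h.py <<'E'
import numpy as np, cv2
from workcell import env
def ray(n,u,v):
    m=env.camera_model(n); a=np.array([(u-m["cx"])/m["fx"],(v-m["cy"])/m["fy"]]); s=a.copy()
    for _ in range(20): s=a/(1+m["k1"]*(s@s))
    R=m["R"]; return -R.T@m["t"], R.T@np.array([s[0],s[1],1])
def onz(n,u,v,z):
    o,d=ray(n,u,v); return o+d*(z-o[2])/d[2]
def dep(n,u,v,d):
    o,r=ray(n,u,v); return o+r*d
def pix(n,X):
    m=env.camera_model(n); c=m["R"]@np.asarray(X)+m["t"]; s=c[:2]/c[2]; s=s*(1+m["k1"]*(s@s))
    return s*m["fx"]+[m["cx"],m["cy"]]
def cloud(n,d):
    m=env.camera_model(n); H,W=d.shape; u,v=np.meshgrid(np.arange(W),np.arange(H))
    K=np.array([[m["fx"],0,m["cx"]],[0,m["fy"],m["cy"]],[0,0,1]])
    a=cv2.undistortPoints(np.stack([u,v],-1).reshape(-1,1,2).astype(float),K,np.array([m["k1"],0,0,0])).reshape(H,W,2)
    c=np.dstack([a,np.ones((H,W))])*d[...,None]
    return (c-m["t"])@m["R"]
E
python3 - <<'E'
from h import *
for n,c in(("scene",(383,300)),("top",(392,222))):
    z=np.load(f"pics/{n}0.npz"); p,d=z["p"],z["d"]
    x0,y0=c[0]-45,c[1]-45
    cv2.imwrite(f"pics/{n}_pads.png",cv2.resize(p[y0:y0+90,x0:x0+90,::-1],None,fx=6,fy=6,interpolation=cv2.INTER_NEAREST))
    c=(330,195) if n=="scene" else (285,190)
    x0,y0=c[0]-70,c[1]-60
    cv2.imwrite(f"pics/{n}_ch.png",cv2.resize(p[y0:y0+120,x0:x0+140,::-1],None,fx=5,fy=5,interpolation=cv2.INTER_NEAREST))
    P=cloud(n,d)
    for q in ([(363,286),(383,312),(347,168),(295,170)] if n=="scene" else [(379,222),(405,224),(324,183),(243,184),(318,183),(330,183)]): print(n,q,P[q[1],q[0]].round(4))
E
```

```text
scene (363, 286) [ 0.459  -0.212   0.0079]
scene (383, 312) [ 0.444  -0.2979  0.0081]
scene (347, 168) [ 0.5581 -0.034   0.2728]
scene (295, 170) [0.5958 0.2357 0.0161]
top (379, 222) [ 0.4525 -0.2063  0.0072]
top (405, 224) [ 0.4436 -0.2933  0.0085]
top (324, 183) [ 0.5514 -0.0185  0.2547]
top (243, 184) [0.5907 0.2473 0.0104]
top (318, 183) [ 0.5551 -0.0015  0.232 ]
top (330, 183) [ 0.5478 -0.0349  0.276 ]
```

Run:
```python
from h import *
z=np.load("pics/top0.npz"); p,d=z["p"],z["d"]; hsv=cv2.cvtColor(p,cv2.COLOR_RGB2HSV)
for q in [(379,222),(405,224),(392,235),(388,172),(323,180),(243,184),(330,208)]: print(q,p[q[1],q[0]],hsv[q[1],q[0]])
z=np.load("pics/scene0.npz"); p=z["p"]; hsv=cv2.cvtColor(p,cv2.COLOR_RGB2HSV)
for q in [(363,286),(383,312),(375,330),(347,168),(295,170),(345,235)]: print(q,p[q[1],q[0]],hsv[q[1],q[0]])
```

```text
(379, 222) [229 164 103] [ 15 140 229]
(405, 224) [156  87  56] [  9 163 156]
(392, 235) [211 161 116] [ 14 115 211]
(388, 172) [227 171 114] [ 15 127 227]
(323, 180) [212 196 190] [  8  26 212]
(243, 184) [ 82 101 145] [111 111 145]
(330, 208) [246 239 170] [ 27  79 246]
(363, 286) [249 227 136] [ 24 116 249]
(383, 312) [188 122  73] [ 13 156 188]
(375, 330) [238 191 122] [ 18 124 238]
(347, 168) [213 201 191] [ 14  26 213]
(295, 170) [ 75 107 163] [109 138 163]
(345, 235) [251 251 183] [ 30  69 251]
```

View pics/scene_pads.png

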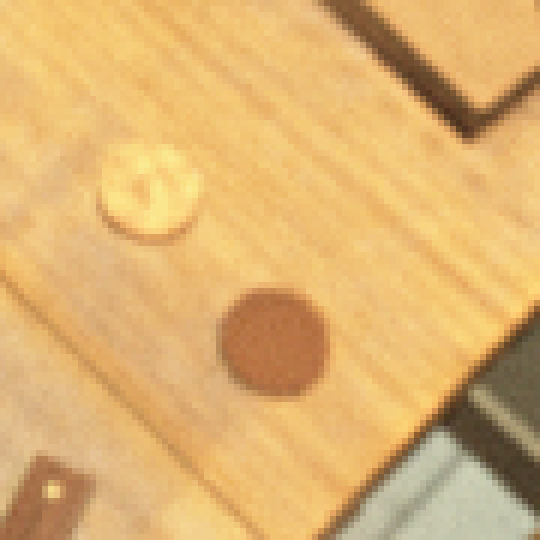

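View pics/top_pads.png

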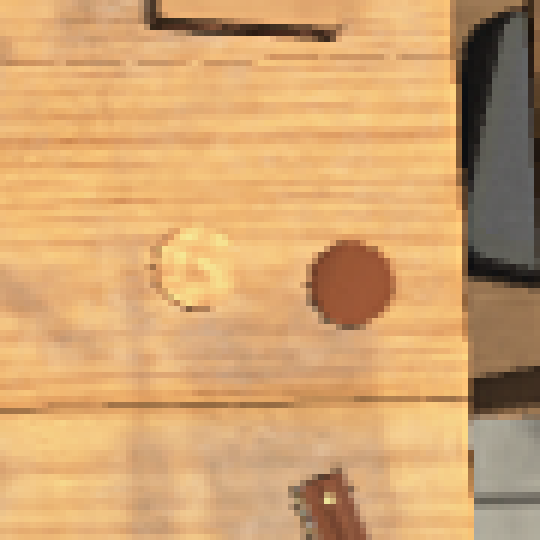

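View pics/scene_ch.png

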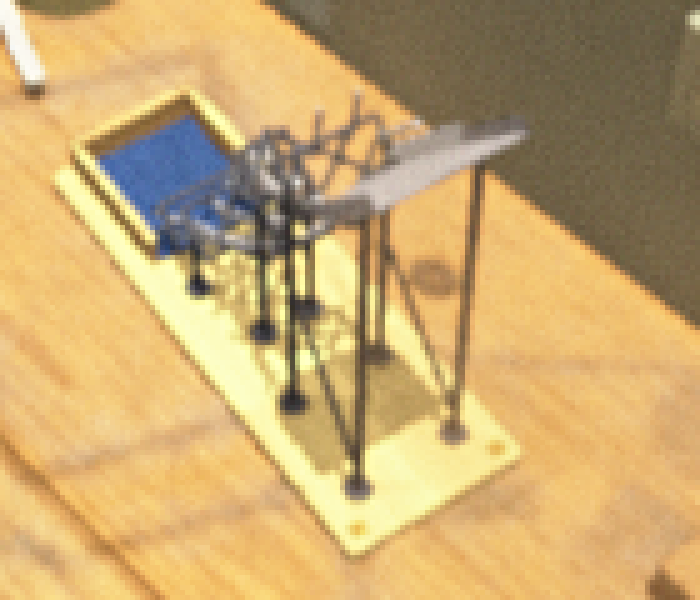

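View pics/top_ch.png

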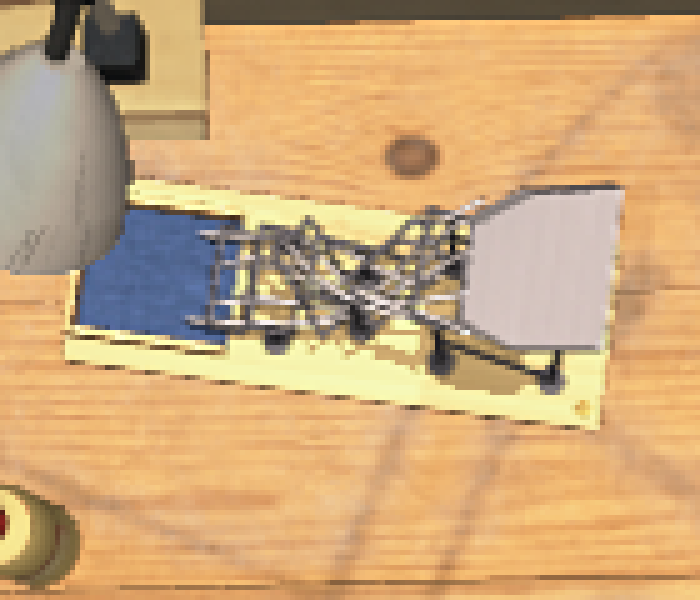

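Run:
```python
from h import *
# pads by hand-read extents, z=.009 top face
for n,off,pts in (("scene",(338,255),{"cork":[(97,187),(205,187),(150,139),(150,235)],"dark":[(219,343),(329,343),(273,287),(273,397)]}),
                  ("top",(347,177),{"cork":[(150,268),(235,268),(195,226),(195,311)],"dark":[(308,284),(395,284),(350,240),(350,328)]})):
    for k,v in pts.items():
        W=[onz(n,off[0]+x/6-.5,off[1]+y/6-.5,.009) for x,y in v]
        print(n,k,((W[0]+W[1])/2)[:2].round(4),((W[2]+W[3])/2)[:2].round(4),[round(np.linalg.norm(W[i]-W[i+1]),4) for i in(0,2)])
# hough check
# scoop from clouds
for n in("scene","top"):
    z=np.load(f"pics/{n}0.npz"); p,d=z["p"],z["d"]; hsv=cv2.cvtColor(p,cv2.COLOR_RGB2HSV); P=cloud(n,d)
    m=(hsv[...,1]<45)&(P[...,2]>.19)&(P[...,2]<.31)&(abs(P[...,0]-.55)<.1)&(P[...,1]>-.1)&(P[...,1]<.05)
    m=cv2.erode(m.astype(np.uint8),np.ones((3,3)))>0
    X=P[m]; c=X.mean(0); U,S,V=np.linalg.svd(X-c); nn=V[2]*np.sign(V[2][2])
    down=-np.array([0,0,1])+nn[2]*nn; down/=np.linalg.norm(down)
    print(n,len(X),"c",c.round(4),"n",nn.round(3),"slope",np.degrees(np.arccos(nn[2])),"rms",S[2]/len(X)**.5,"down",down.round(3),"ztop",X[:,2].max(),"az",np.degrees(np.arctan2(down[0],down[1])))
    e=np.cross(down,nn); s=(X-c)@e; t=(X-c)@down
    print("e",e.round(3))
    for a in np.arange(-.06,.07,.01):
        k=abs(t-a)<.005
        if k.sum()>3: print(round(a,3),k.sum(),s[k].min().round(4),s[k].max().round(4), (c+a*down)[2].round(4))
# base corners
for n,off,pts in (("scene",(260,135),[(357,553),(520,447),(57,180)]),("top",(215,130),[(600,428),(65,362)])):
    print(n,[onz(n,off[0]+x/5-.5,off[1]+y/5-.5,.012)[:2].round(4) for x,y in pts])
```

```text
scene cork [ 0.4586 -0.211 ] [ 0.4585 -0.2104] [np.float64(0.0494), np.float64(0.0472)]
scene dark [ 0.4447 -0.2978] [ 0.445  -0.2969] [np.float64(0.0481), np.float64(0.0496)]
top cork [ 0.4552 -0.2047] [ 0.4549 -0.2061] [np.float64(0.0476), np.float64(0.0475)]
top dark [ 0.4442 -0.2935] [ 0.4442 -0.2927] [np.float64(0.0489), np.float64(0.0492)]
scene 127 c [ 0.5681 -0.0188  0.2567] n [0.095 0.71  0.698] slope 45.724810352357295 rms 0.0017639680436491764 down [ 0.093  0.692 -0.716] ztop 0.29264514948100867 az 7.615346791947237
e [ 0.991 -0.133 -0.   ]
-0.04 12 -0.0526 0.0293 0.2853
-0.03 16 -0.0456 0.0303 0.2782
-0.02 14 -0.0434 0.0232 0.271
-0.01 14 -0.0368 0.0253 0.2638
0.0 10 -0.0348 0.0206 0.2567
0.01 14 -0.0644 0.0246 0.2495
0.02 17 -0.0303 0.028 0.2424
0.03 13 -0.0233 0.0248 0.2352
0.04 8 -0.0069 0.0219 0.228
0.05 4 0.0148 0.0187 0.2209
top 750 c [ 0.5508 -0.0155  0.2528] n [0.116 0.725 0.679] slope 47.22671740579063 rms 0.002193318253496562 down [ 0.108  0.67  -0.734] ztop 0.2963982535440933 az 9.131504504743024
e [ 0.987 -0.159  0.   ]
-0.05 50 -0.0436 0.0433 0.2895
-0.04 78 -0.043 0.0438 0.2821
-0.03 78 -0.0435 0.0446 0.2748
-0.02 72 -0.0437 0.0445 0.2674
-0.01 70 -0.0432 0.0424 0.2601
0.0 77 -0.0432 0.0425 0.2528
0.01 67 -0.043 0.0422 0.2454
0.02 61 -0.0347 0.0435 0.2381
0.03 66 -0.0378 0.0405 0.2307
0.04 46 -0.0363 0.0348 0.2234
0.05 48 -0.0362 0.0317 0.2161
0.06 35 -0.0316 0.0294 0.2087
scene [array([ 0.4824, -0.0599]), array([ 0.6076, -0.0739]), array([0.5361, 0.2935])]
top [array([ 0.4787, -0.0576]), array([0.531 , 0.2996])]
```

Request:
move_arm:
  series: [-0.02, 0, 0, 0.908, 0, 0, -0.02, 0, 0, 0.908, 0, 0, -0.02, 0, 0, 0.908, 0, 0, -0.02, 0, 0, 0.908, 0, 0, -0.02, 0, 0, 0.908, 0, 0, -0.02, 0, 0, 0.908, 0, 0, 0, 0, 0, 0.908, 0, 0, 0, 0, 0, 0.908, 0, 0, 0, 0, 0, 0.908, 0, 0, 0, 0, 0, 0.908, 0, 0]
  jaw: 1
  newtons: 15

```text
t: 1.1
ee_pos: [0.2182, 0.5855, 0.4523]
tool_rot: [[-0.0, 0.988, -0.153], [-0.001, -0.153, -0.988], [-1.0, -0.0, 0.001]]
contact_force: [-0.1, 0.3, -0.9]
grip_width: 1.0
```

```bash
cat >> h.py <<'E'
def to(X,n=1):
    s=env.state(); D=s["tool_rot"].T@(np.asarray(X)-s["ee_pos"])
    print("t",s["t"],"pos",s["ee_pos"].round(4),"j",s["joints"].round(1),"F",s["contact_force"].round(2),"grip",s["grip_width"])
    print("R",s["tool_rot"].round(4).tolist()); print("units/row over",n,(D/.4/n).round(4),"mm",(D*1000).round(1))
E
python3 -c "
from h import *
to([.457,-.208,.455],19)"
```

```text
t 1.1 pos [0.2182 0.5855 0.4523] j [-87.3  23.4  18.8  87.2  -7.8  70.7 -76.1] F [-0.14  0.32 -0.93] grip 0.9997691402007753
R [[-0.0002, 0.9882, -0.153], [-0.0009, -0.153, -0.9882], [-1.0, -0.0001, 0.0009]]
units/row over 19 [-0.0003  0.047   0.0984] mm [ -2.1 357.4 747.6]
```

Request:
move_arm:
  series: [0, 0.047, 0.0984, 0, 0, 0, 0, 0.047, 0.0984, 0, 0, 0, 0, 0.047, 0.0984, 0, 0, 0, 0, 0.047, 0.0984, 0, 0, 0, 0, 0.047, 0.0984, 0, 0, 0, 0, 0.047, 0.0984, 0, 0, 0, 0, 0.047, 0.0984, 0, 0, 0, 0, 0.047, 0.0984, 0, 0, 0, 0, 0.047, 0.0984, 0, 0, 0, 0, 0.047, 0.0984, 0, 0, 0, 0, 0.047, 0.0984, 0, 0, 0, 0, 0.047, 0.0984, 0, 0, 0, 0, 0.047, 0.0984, 0, 0, 0, 0, 0.047, 0.0984, 0, 0, 0, 0, 0.047, 0.0984, 0, 0, 0, 0, 0.047, 0.0984, 0, 0, 0, 0, 0.047, 0.0984, 0, 0, 0, 0, 0.047, 0.0984, 0, 0, 0, 0, 0.047, 0.0984, 0, 0, 0, 0, 0, 0, 0, 0, 0]

```text
t: 3.1
ee_pos: [0.4606, -0.2131, 0.4527]
tool_rot: [[-0.001, 0.988, -0.157], [-0.005, -0.157, -0.988], [-1.0, 0.0, 0.005]]
contact_force: [-2.1, 0.3, 0.1]
grip_width: 0.998
```

```bash
python3 -c "
from h import *
to([.457,-.208,.195],6)"
```

```text
t 3.1 pos [ 0.4606 -0.2131  0.4527] j [-28.2  16.6  60.8 105.3 -15.4  67.1  28.6] F [-2.14  0.31  0.11] grip 0.9982723589456813
R [[-0.0005, 0.9876, -0.157], [-0.0048, -0.157, -0.9876], [-1.0, 0.0003, 0.0048]]
units/row over 6 [ 0.1074 -0.0019 -0.0024] mm [257.7  -4.4  -5.7]
```

Request:
move_arm:
  series: [0.1, -0.002, 0, 0, 0, 0, 0.1, -0.002, 0, 0, 0, 0, 0.1, -0.002, 0, 0, 0, 0, 0.1, -0.002, 0, 0, 0, 0, 0.1, -0.001, 0, 0, 0, 0, 0.1, 0, 0, 0, 0, 0, 0, 0, 0, 0, 0, 0, 0, 0, 0, 0, 0, 0]

```text
t: 3.9
ee_pos: [0.4575, -0.2064, 0.2131]
tool_rot: [[-0.002, 0.989, -0.148], [0.0, -0.148, -0.989], [-1.0, -0.002, 0.0]]
contact_force: [-0.3, -0.3, 1.5]
grip_width: 0.999
```

```bash
python3 -c "
from h import *
to([.457,-.208,.1805],2)
for n in ('scene','top'):
    p,d=env.camera(n); u,v=pix(n,[.457,-.208,.01]).astype(int)
    cv2.imwrite(f'pics/{n}1.png',cv2.resize(p[v-50:v+50,u-60:u+60,::-1],None,fx=6,fy=6,interpolation=cv2.INTER_NEAREST)); print(n,u-60,v-50)
"
```

```text
t 3.9 pos [ 0.4575 -0.2064  0.2131] j [-12.1  34.4  42.7 120.8 -37.5  38.9  47.6] F [-0.28 -0.31  1.46] grip 0.9990479854521412
R [[-0.0015, 0.989, -0.1481], [0.0002, -0.1481, -0.989], [-1.0, -0.0016, 0.0]]
units/row over 2 [ 0.0407 -0.0003  0.0021] mm [32.6 -0.2  1.7]
scene 301 235
top 319 170
```

View pics/scene1.png

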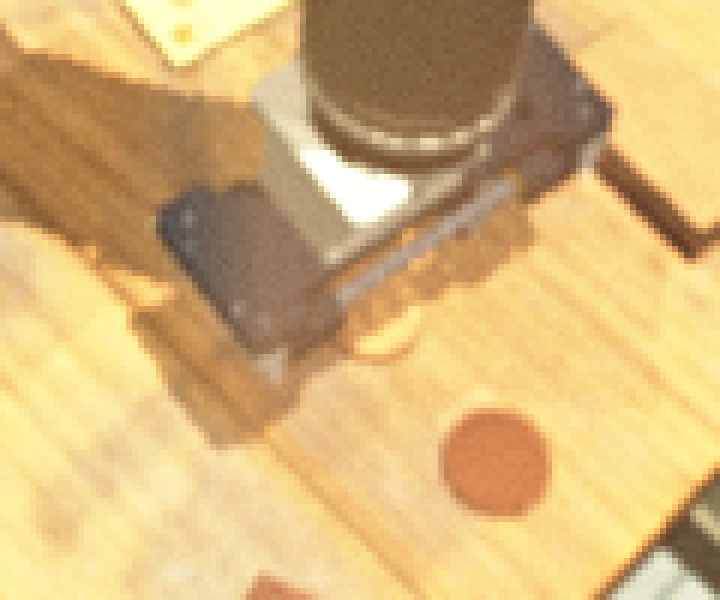

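View pics/top1.png

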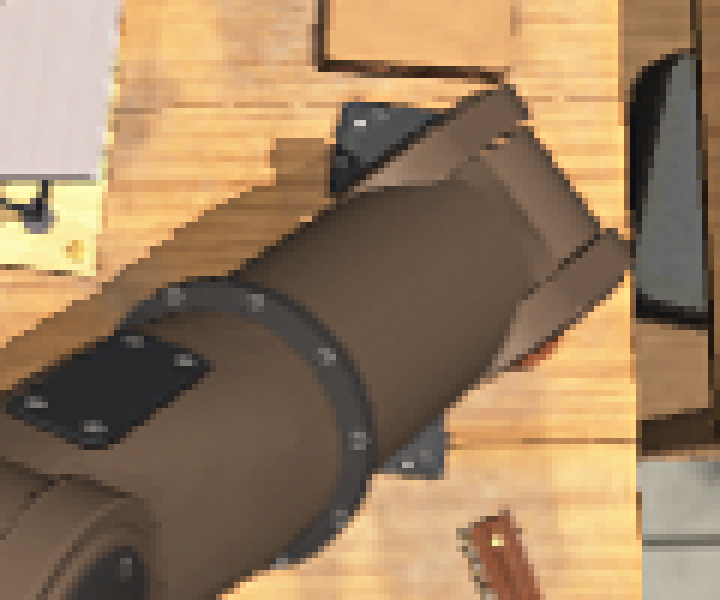

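Request:
move_arm:
  series: [0.03, 0, 0.004, 0, 0, 0, 0.03, 0, 0, 0, 0, 0, 0.015, 0, 0, 0, 0, 0, 0.005, 0, 0, 0, 0, 0, 0, 0, 0, 0, 0, 0]

```text
t: 4.5
ee_pos: [0.4573, -0.2078, 0.1804]
tool_rot: [[-0.001, 0.989, -0.148], [0.0, -0.148, -0.989], [-1.0, -0.001, -0.0]]
contact_force: [0.7, 0.3, 0.2]
grip_width: 0.999
```

Request:
move_arm:
  series: [0, 0, 0, 0, 0, 0, 0, 0, 0, 0, 0, 0, 0, 0, 0, 0, 0, 0, 0, 0, 0, 0, 0, 0, 0, 0, 0, 0, 0, 0, 0, 0, 0, 0, 0, 0, 0, 0, 0, 0, 0, 0, 0, 0, 0, 0, 0, 0]
  jaw: -0.1
  newtons: 15

```text
t: 5.3
ee_pos: [0.4575, -0.2078, 0.1808]
tool_rot: [[0.0, 0.989, -0.148], [0.0, -0.148, -0.989], [-1.0, 0.0, -0.0]]
contact_force: [-0.6, 0.0, 0.9]
grip_width: 0.515
```

```bash
python3 -c "
from h import *
to([.457,-.208,.1805],1)"
```

```text
t 5.3 pos [ 0.4575 -0.2078  0.1808] j [ -9.2  37.1  38.9 121.6 -41.2  35.1  50.7] F [-0.6   0.05  0.94] grip 0.5153279619054469
R [[0.0001, 0.9891, -0.1475], [0.0, -0.1475, -0.9891], [-1.0, 0.0001, -0.0001]]
units/row over 1 [ 0.0007 -0.0012  0.0007] mm [ 0.3 -0.5  0.3]
```

Request:
move_arm:
  series: [-0.03, 0, 0, 0, 0, 0, -0.08, 0, 0, 0, 0, 0, -0.1, 0, 0, 0, 0, 0, -0.1, 0, 0, 0, 0, 0, -0.1, 0, 0, 0, 0, 0, -0.1, 0, 0, 0, 0, 0, -0.1, 0, 0, 0, 0, 0, -0.1, 0, 0, 0, 0, 0, -0.08, 0, 0, 0, 0, 0, -0.06, 0, 0, 0, 0, 0, 0, 0, 0, 0, 0, 0, 0, 0, 0, 0, 0, 0]
  jaw: -0.2

```text
t: 6.5
ee_pos: [0.457, -0.208, 0.521]
tool_rot: [[0.001, 0.989, -0.148], [0.001, -0.148, -0.989], [-1.0, 0.001, -0.001]]
contact_force: [0.5, -0.2, -0.6]
grip_width: 0.511
```

```bash
python3 -c "
from h import *
to([.551,-.0212,.52],7)
for n in ('scene',):
    p,d=env.camera(n); np.savez('pics/s2.npz',p=p,d=d);u,v=pix(n,[.457,-.208,.34]).astype(int)
    cv2.imwrite(f'pics/{n}2.png',cv2.resize(p[v-50:v+50,u-60:u+60,::-1],None,fx=6,fy=6,interpolation=cv2.INTER_NEAREST)); print(n,u-60,v-50)
"
```

```text
t 6.5 pos [ 0.457 -0.208  0.521] j [-32.9  12.3  63.9  99.3 -11.4  75.5  24.9] F [ 0.53 -0.19 -0.62] grip 0.5112809692236708
R [[0.0006, 0.989, -0.1478], [0.0006, -0.1478, -0.989], [-1.0, 0.0005, -0.0007]]
units/row over 7 [ 0.0004  0.0234 -0.0709] mm [   1.2   65.4 -198.6]
scene 313 166
```

View pics/scene2.png

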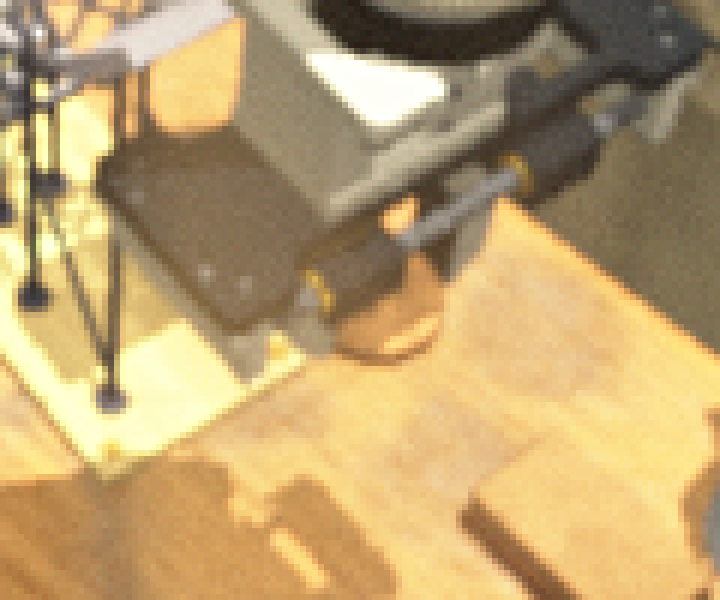

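The pad is held cork up between the fingers. Its lower rim shows at about (385,362) in the crop, which is roughly (377,226) in the image. I'll check how well it's centred.

Run:
```python
from h import *
a=np.linspace(0,6.28,200)
for dz in (-.006,-.003,0,.003,.006):
    c=np.array([.457,-.208,.340])+dz*np.array([-.148,-.989,0])
    q=np.array([pix("scene",c+.024*np.array([np.cos(t),np.sin(t),0])) for t in a])
    q=(q-[313,166]+.5)*6; i=q[:,1].argmax(); print(dz,q[i].round(1), 'xs',q[:,0].min().round(),q[:,0].max().round())
```

```text
-0.006 [363.7 351.8] xs 288.0 427.0
-0.003 [369.3 357.9] xs 293.0 432.0
0 [374.9 364. ] xs 298.0 438.0
0.003 [380.5 370.1] xs 304.0 444.0
0.006 [386.2 376.2] xs 309.0 449.0
```

Request:
move_arm:
  series: [0, 0.0205, -0.062, 0, 0, 0, 0, 0.0205, -0.062, 0, 0, 0, 0, 0.0205, -0.062, 0, 0, 0, 0, 0.0205, -0.062, 0, 0, 0, 0, 0.0205, -0.062, 0, 0, 0, 0, 0.0205, -0.062, 0, 0, 0, 0, 0.0205, -0.062, 0, 0, 0, 0, 0.0205, -0.062, 0, 0, 0, 0, 0, 0, 0, 0, 0, 0, 0, 0, 0, 0, 0]

```text
t: 7.55
ee_pos: [0.5514, -0.0209, 0.5195]
tool_rot: [[-0.003, 0.989, -0.147], [-0.001, -0.147, -0.989], [-1.0, -0.002, 0.002]]
contact_force: [-0.3, -1.1, -0.5]
grip_width: 0.514
```

```bash
python3 -c "
from h import *
to([.551,-.0212,.472],2)
for n in ('scene','top'):
    p,d=env.camera(n); np.savez(f'pics/{n}3.npz',p=p,d=d);u,v=pix(n,[.551,-.0212,.3]).astype(int)
    cv2.imwrite(f'pics/{n}3.png',cv2.resize(p[v-50:v+50,u-60:u+60,::-1],None,fx=6,fy=6,interpolation=cv2.INTER_NEAREST)); print(n,u-60,v-50)
"
```

```text
t 7.55 pos [ 0.5514 -0.0209  0.5195] j [-46.4  19.2  59.8  92.9 -16.8  77.8   7.2] F [-0.29 -1.11 -0.49] grip 0.5137063680896287
R [[-0.0025, 0.9891, -0.1471], [-0.0012, -0.1471, -0.9891], [-1.0, -0.0023, 0.0016]]
units/row over 2 [ 0.0593 -0.0004  0.0004] mm [47.5 -0.3  0.3]
scene 281 109
top 265 130
```

View pics/scene3.png

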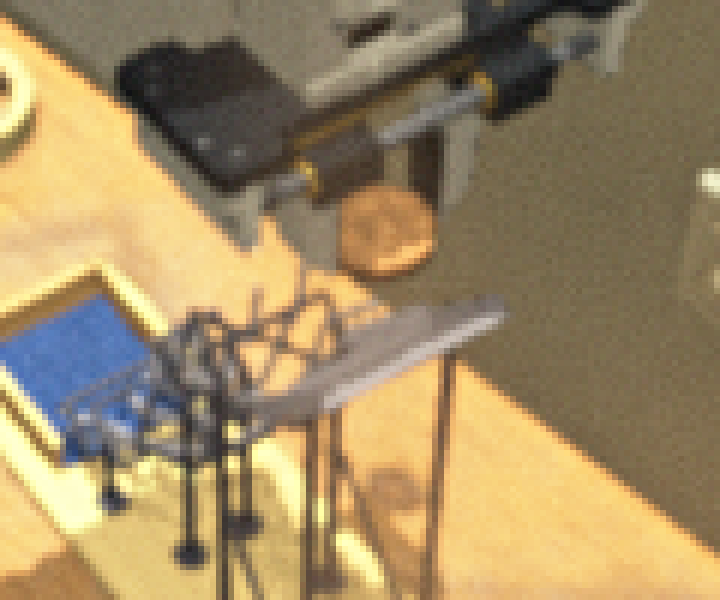

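View pics/top3.png

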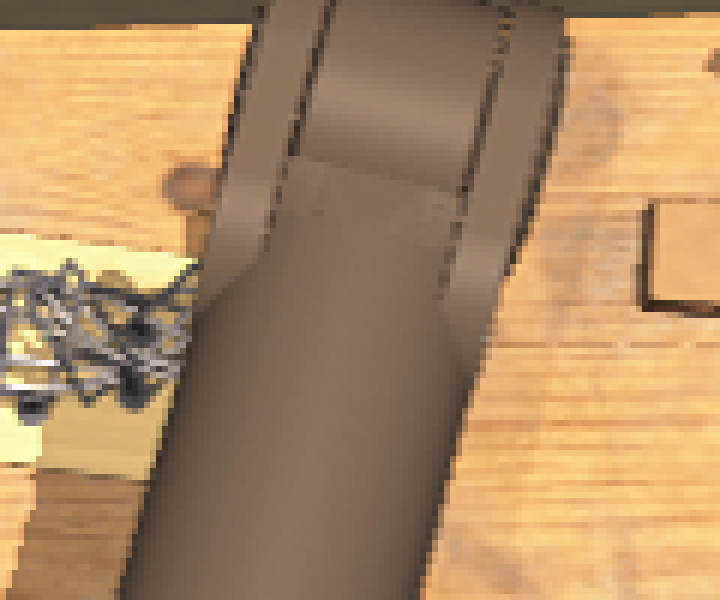

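Run:
```python
from h import *
print(onz("scene",281+388/6-.5,109+228/6-.5,.348), onz("scene",281+388/6-.5,109+280/6-.5,.339))
for n in("scene","top"):
    P=cloud(n,np.load(f"pics/{n}0.npz")["d"]); 
    for y in np.arange(-.06,.2,.02):
        k=(abs(P[...,1]-y)<.01)&(abs(P[...,0]-.56)<.1)&(P[...,2]<.4); print(n,y.round(2),np.sort(P[...,2][k])[-4:].round(3))
```

```text
[ 0.55288452 -0.02791476  0.348     ] [ 0.53915844 -0.04217251  0.339     ]
scene -0.06 [0.299 0.3   0.301 0.304]
scene -0.04 [0.298 0.299 0.3   0.306]
scene -0.02 [0.283 0.286 0.289 0.29 ]
scene 0.0 [0.259 0.26  0.265 0.267]
scene 0.02 [0.24  0.241 0.243 0.245]
scene 0.04 [0.261 0.262 0.264 0.265]
scene 0.06 [0.226 0.226 0.227 0.227]
scene 0.08 [0.194 0.195 0.198 0.202]
scene 0.1 [0.197 0.197 0.199 0.199]
scene 0.12 [0.163 0.164 0.164 0.165]
scene 0.14 [0.119 0.12  0.123 0.125]
scene 0.16 [0.365 0.365 0.365 0.368]
scene 0.18 [0.367 0.367 0.367 0.367]
top -0.06 [0.296 0.297 0.297 0.298]
top -0.04 [0.298 0.298 0.298 0.302]
top -0.02 [0.281 0.284 0.284 0.291]
top 0.0 [0.259 0.262 0.263 0.27 ]
top 0.02 [0.24  0.24  0.243 0.249]
top 0.04 [0.254 0.259 0.261 0.263]
top 0.06 [0.225 0.228 0.229 0.23 ]
top 0.08 [0.2   0.201 0.201 0.203]
top 0.1 [0.193 0.193 0.197 0.202]
top 0.12 [0.168 0.168 0.17  0.174]
top 0.14 [0.133 0.137 0.142 0.149]
top 0.16 [0.36  0.363 0.363 0.369]
top 0.18 [0.366 0.367 0.369 0.37 ]
```

Request:
move_arm:
  series: [0.03, 0, -0.005, 0, 0, 0, 0.03, 0, -0.005, 0, 0, 0, 0.03, 0, 0, 0, 0, 0, 0.015, 0, 0, 0, 0, 0, 0.008, 0, 0, 0, 0, 0, 0, 0, 0, 0, 0, 0, 0, 0, 0, 0, 0, 0, 0, 0, 0, 0, 0, 0]

```text
t: 8.45
ee_pos: [0.5523, -0.0174, 0.4759]
tool_rot: [[0.001, 0.989, -0.148], [0.0, -0.148, -0.989], [-1.0, 0.001, -0.0]]
contact_force: [-0.4, 0.5, -0.1]
grip_width: 0.512
```

```bash
python3 -c "
from h import *
to([.551,-.0172,.474],1)
for n in ('scene',):
    p,d=env.camera(n); np.savez(f'pics/{n}4.npz',p=p,d=d);u,v=pix(n,[.551,-.0212,.27]).astype(int)
    cv2.imwrite(f'pics/{n}4.png',cv2.resize(p[v-40:v+40,u-50:u+50,::-1],None,fx=7,fy=7,interpolation=cv2.INTER_NEAREST)); print(n,u-50,v-40)
"
```

```text
t 8.45 pos [ 0.5523 -0.0174  0.4759] j [-45.7  21.   58.6  97.2 -18.7  72.3   8.5] F [-0.4   0.46 -0.07] grip 0.5124412324723785
R [[0.0007, 0.9891, -0.1476], [0.0001, -0.1476, -0.9891], [-1.0, 0.0007, -0.0002]]
units/row over 1 [ 0.0048 -0.0034  0.0001] mm [ 1.9 -1.4  0. ]
scene 291 127
```

View pics/scene4.png

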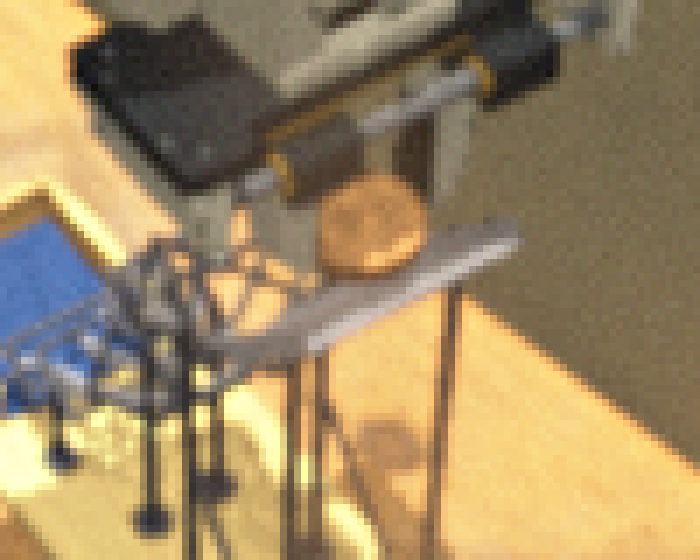

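Request:
move_arm:
  series: [0.008, -0.003, 0, 0, 0, 0, 0, 0, 0, 0, 0, 0, 0, 0, 0, 0, 0, 0]

```text
t: 8.8
ee_pos: [0.551, -0.017, 0.4723]
tool_rot: [[-0.0, 0.989, -0.147], [0.0, -0.147, -0.989], [-1.0, -0.0, -0.0]]
contact_force: [-0.1, 0.3, 0.5]
grip_width: 0.514
```

Request:
move_arm:
  series: [0, 0, 0, 0, 0, 0, 0, 0, 0, 0, 0, 0, 0, 0, 0, 0, 0, 0, 0, 0, 0, 0, 0, 0, 0, 0, 0, 0, 0, 0]
  jaw: 0.2

```text
t: 9.3
ee_pos: [0.551, -0.0171, 0.4723]
tool_rot: [[0.0, 0.989, -0.148], [0.0, -0.148, -0.989], [-1.0, 0.0, -0.0]]
contact_force: [0.5, -0.7, 0.2]
grip_width: 0.599
```

```bash
python3 -c "
from h import *
to([.551,-.0172,.474],1)
for n in ('scene',):
    p,d=env.camera(n); np.savez(f'pics/{n}5.npz',p=p,d=d);u,v=pix(n,[.551,.04,.2]).astype(int)
    cv2.imwrite(f'pics/{n}5.png',cv2.resize(p[v-50:v+50,u-60:u+60,::-1],None,fx=6,fy=6,interpolation=cv2.INTER_NEAREST)); print(n,u-50,v-40)
"
```

```text
t 9.3 pos [ 0.551  -0.0171  0.4723] j [-45.8  21.   58.6  97.7 -18.8  71.9   8.6] F [ 0.46 -0.68  0.25] grip 0.5986362468540437
R [[0.0001, 0.989, -0.1476], [0.0, -0.1476, -0.989], [-1.0, 0.0001, -0.0]]
units/row over 1 [-0.0041 -0.0001  0.0002] mm [-1.7 -0.   0.1]
scene 274 132
```

View pics/scene5.png

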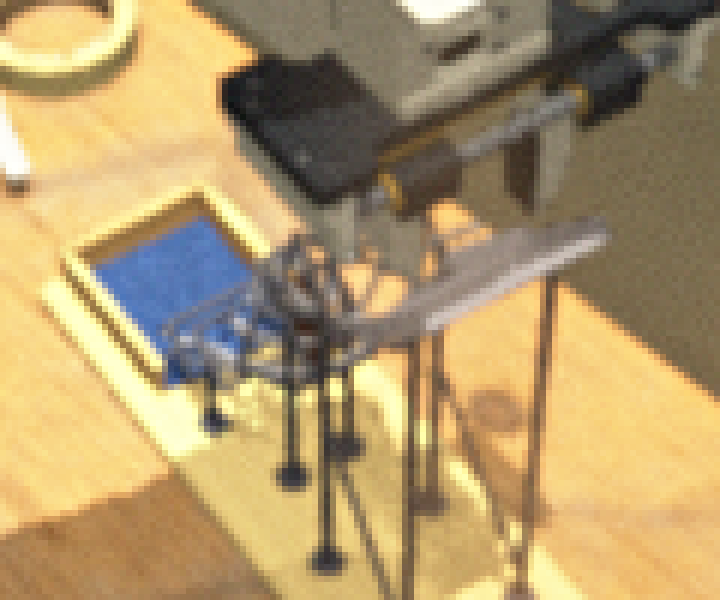

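The pad has left the scoop and is sliding; a brown edge shows in the track near crop (310,310). I'll lift the arm clear and look again.

Request:
move_arm:
  series: [-0.05, 0, 0, 0, 0, 0, -0.08, 0, 0, 0, 0, 0, -0.05, 0, 0, 0, 0, 0, 0, 0, 0.08, 0, 0, 0, 0, 0, 0.08, 0, 0, 0, 0, 0, 0.08, 0, 0, 0, 0, 0, 0.06, 0, 0, 0, 0, 0, 0, 0, 0, 0, 0, 0, 0, 0, 0, 0, 0, 0, 0, 0, 0, 0, 0, 0, 0, 0, 0, 0, 0, 0, 0, 0, 0, 0]

```text
t: 10.55
ee_pos: [0.5337, -0.1348, 0.5442]
tool_rot: [[-0.0, 0.989, -0.146], [0.0, -0.146, -0.989], [-1.0, -0.0, -0.0]]
contact_force: [-0.7, 0.7, 0.4]
grip_width: 0.602
```

```bash
python3 -c "
from h import *
to([.551,-.0172,.474],1)
for n in ('scene','top'):
    p,d=env.camera(n); np.savez(f'pics/{n}6.npz',p=p,d=d);u,v=pix(n,[.58,.12,.1]).astype(int)
    cv2.imwrite(f'pics/{n}6.png',cv2.resize(p[v-50:v+50,u-60:u+60,::-1],None,fx=6,fy=6,interpolation=cv2.INTER_NEAREST)); cv2.imwrite(f'pics/{n}6f.png',p[:,:,::-1]);print(n,u-60,v-50)
"
```

```text
t 10.55 pos [ 0.5337 -0.1348  0.5442] j [-35.2  18.3  60.8  90.5 -16.2  80.7  18.6] F [-0.73  0.67  0.41] grip 0.6024355061342129
R [[-0.0002, 0.9893, -0.1458], [0.0001, -0.1458, -0.9893], [-1.0, -0.0002, -0.0]]
units/row over 1 [ 0.1755  0.     -0.2971] mm [  70.2    0.  -118.9]
scene 253 124
top 219 132
```

View pics/scene6.png

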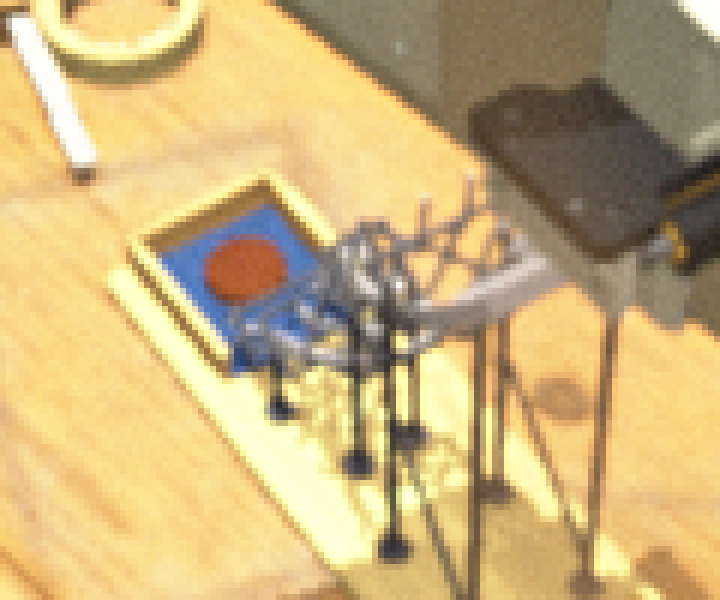

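View pics/top6.png

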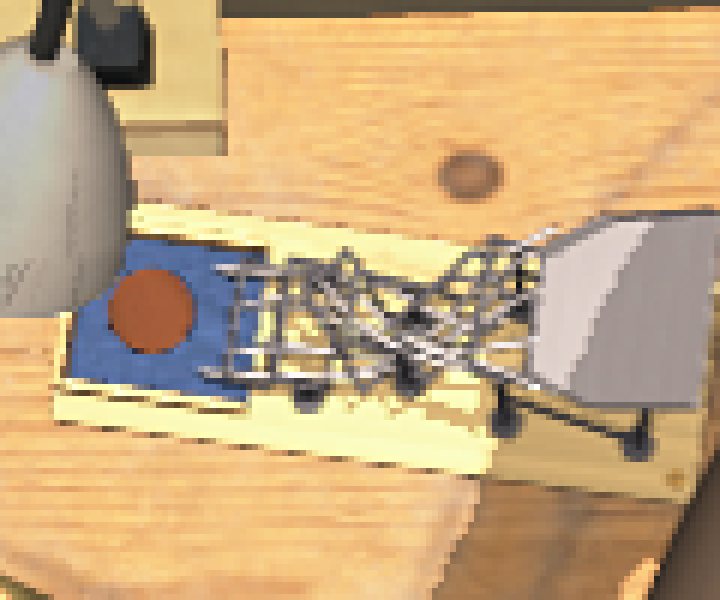

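View pics/scene6f.png

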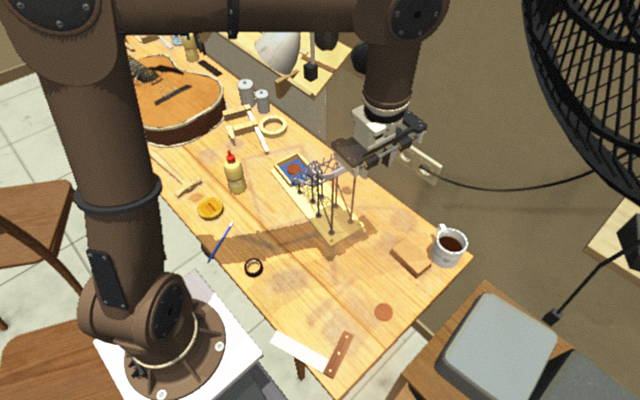

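The pad lies dark face up on the blue floor, at crop (246,270) in scene and (152,312) in top. I'll check its height and make sure it's at rest, then hand in.

Run:
```python
from h import *
off={"scene":(253,124,246,268),"top":(219,132,152,312)}
for n in off:
    a,b,x,y=off[n]; p,d=env.camera(n); u,v=round(a+x/6),round(b+y/6)
    P=cloud(n,d)[v-3:v+4,u-3:u+4].reshape(-1,3); c=np.median(P,0)
    N=np.linalg.svd(P-P.mean(0))[2][2]; print(n,c.round(4),"tilt",np.degrees(np.arccos(abs(N[2]))).round(1),"rms diff of picture",np.abs(p[v-8:v+9,u-8:u+9].astype(int)-np.load(f"pics/{n}6.npz")["p"][v-8:v+9,u-8:u+9]).mean().round(1))
    a=np.load(f"pics/{n}0.npz")["p"]
for n,q in(("scene",[(383,312),(410,257),(235,170)]),("top",[(405,224),(388,172),(217,237)])):
    A=np.load(f"pics/{n}0.npz")["p"].astype(int);B=np.load(f"pics/{n}6.npz")["p"].astype(int)
    for u,v in q: print(n,(u,v),np.abs(A-B)[v-12:v+13,u-12:u+13].mean().round(1))
print(env.job_done(), env.state()["t"])
```

```text
scene [0.5918 0.2349 0.0244] tilt 72.5 rms diff of picture 3.1
top [0.5891 0.2422 0.0214] tilt 8.6 rms diff of picture 0.5
scene (383, 312) 15.2
scene (410, 257) 7.2
scene (235, 170) 14.6
top (405, 224) 8.5
top (388, 172) 60.2
top (217, 237) 10.5
the job is handed in; nothing more can be done
the job is handed in; nothing more can be done
```

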